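# Fetch hub and end cap from behind the jars and stack them on the spigot

## Task

The silver hub and the blue end cap are stored behind two jars: first clear both jars out of the way onto the green side mat, then seat the hub flange down on the black fixture's spigot, fully home, and after it the blue cap flange down over the hub, fully home on the hub's flange. Leave that stack there and finally stand each jar back in the middle of the coaster of its own cap colour. Keep the jars upright throughout and do not shift the glass beaker.

Things in the scene. Friction and masses are not known exactly. Their poses are not given: they have to be found in the camera images.
- red_jar: Brown glass jar with a paper label and a red screw cap, standing upright on its own red coaster at the start. 115 mm high; body 66 mm diameter up to 70 mm height, then a shoulder narrowing to the neck; red screw cap 42 mm diameter from 86 mm to 115 mm height (the place to grip, from above). About 0.3 kg. Origin: centre of its underside, z up.
- yellow_jar: White plastic jar with a grey label band and a yellow screw cap, standing upright on its own yellow coaster at the start. 115 mm high; body 66 mm diameter up to 70 mm height, then a shoulder narrowing to the neck; yellow screw cap 42 mm diameter from 86 mm to 115 mm height (the place to grip, from above). About 0.3 kg. Origin: centre of its underside, z up.
- hub: Silver aluminium flanged hub, lying flange down in the back of the bay: flange 64 mm diameter, 8 mm thick with six dark holes; above it a plain boss 34 mm diameter (the grip) up to 40 mm, then a cone narrowing to 24 mm diameter at the top, 48 mm high. A blind bore 23 mm diameter, 30 mm deep, opens in the underside and fits over the fixture's spigot. About 0.18 kg. Origin: centre of the underside of its flange, z up.
- cap: Blue end cap, lying flange down in the back of the bay: flange 60 mm diameter, 8 mm thick; above it a plain cylinder 46 mm diameter (the grip) up to its flat top at 50 mm. A blind bore 38 mm diameter, 43 mm deep, opens in the underside and fits over the hub's boss, so that the cap's flange rests on the hub's flange, 8 mm above the hub's origin. About 0.13 kg. Origin: centre of the underside of its flange, z up.
- bay: Grey open-fronted storage bay fixed to the bench, 170 mm (its x, front to back) by 260 mm (its y): floor 5 mm thick, walls 5 mm thick and 45 mm high (from the bench) at the back (+x) and both sides. The jars' coasters lie in its front half, side by side about 108 mm apart along its y; hub and cap lie behind them, about 75 mm further along its x, with 1 to 15 mm between flange and coaster edge. Origin: centre of its underside.
- red_coaster: Flat red coaster plate fixed in the front of the storage bay, 68 mm (its x) by 92 mm (its y), 3 mm thick: the place of the red-capped jar, whose sides leave red strips showing. Origin: centre of its underside (at 5 mm height on the bay floor); the jar stands on top, 3 mm above the origin.
- yellow_coaster: Flat yellow coaster plate fixed in the front of the storage bay, 68 mm (its x) by 92 mm (its y), 3 mm thick: the place of the yellow-capped jar, whose sides leave yellow strips showing. Origin: centre of its underside (at 5 mm height on the bay floor); the jar stands on top, 3 mm above the origin.
- side_mat: Green flat side mat fixed to the bench to one side of the bay, 140 mm (its x) by 240 mm (its y), 3 mm thick; room for both jars side by side along its y. Origin: centre of its underside.
- fixture: Black square assembly fixture fixed to the bench on the other side of the bay, 130 by 130 mm, 20 mm thick (its top is the seat), with an upright steel centring spigot in the middle, 19 mm diameter, straight up to 38 mm from the bench and then a cone to 10 mm diameter at 44 mm. Origin: centre of its underside; the seated hub's underside is 20 mm above it.
- beaker: Small clear glass beaker, 52 mm diameter, 65 mm high, standing loose on the bench in front of the bay (towards the robot); to be left where it is. Origin: centre of its underside.
Things that resemble listed ones, but are neither listed nor needed, are in the scene too. What is shaped like the cap but red is not meant.

How it is judged:
By the outcome, as a careful person would: the job done as asked, in the order asked, and still so for the second after the job is handed in, with the robot touching nothing.
It also fails if it takes over 138 s, if anything falls off the work surface, if the arm or the gripper's body presses on something with over 40 N, if the wrist force passes 120 N, or if a joint passes its speed limit or range.

## Robot

A 6-joint arm with a two-finger parallel gripper is mounted at the origin on the work surface. World frame = base frame: x ahead of the robot, y to its left, z up, the work surface at z = 0. Lengths are in m, angles in degrees, forces in N, time in s.
With the tool pointing down it reaches from about 0.25 to 0.725 m from the base axis. Payload 9.7 kg.
Tool frame: the origin (TCP) lies midway between the tips of the shut fingers; the grasp point (between the pads) lies 19 mm behind it; z points along the fingers, y is the line along which they close (so a half turn about z gives the same grasp; the last joint's range is limited). The gripper opens to 85 mm and grips with 20 to 120 N. Pads are 22 mm wide; open, the fingers measure 114 mm over their backs; the gripper's body (76 mm by 85 mm) begins 54 mm behind the grasp point. The pads swing forward as they close: fully open they stand 13 mm farther back than shut.
Start: joints at [-75.115, 4.979, 10.078, 95.1, 0, 90], TCP at [0.141, -0.532, 0.205] pointing down, gripper open.
Joint ranges: [-179.16, 179.16], [-48.56, 103.87], [-65.8, 70.77], [-126.05, 130.52], [-82.76, 87.17], [-180, 180]. Speed limits (degrees/s): [127.2, 127.2, 147.25, 180, 180, 180].

## Interface

Orientations are given as [roll, pitch, yaw] about the fixed x, y, z axes, in that order (R = Rz(yaw) Ry(pitch) Rx(roll)).
In Python, from workcell import bot gives the robot as it stands. The module is installed in compiled form; this text tells all that it offers.
- The arm moves only by the tool send_rows, never from a script. Its argument "moves" is one flat list of numbers, 7 for each row, row after row: the shift along the world's x, y, z normalised to -1 to 1, where 1 is 0.025 m, then the turn, a rotation vector about the world's x, y, z normalised to -1 to 1, where 1 is 0.15 rad, then the closure, from -1 (fully open) to 1 (shut), so that 0 is half open. A call has 1 to 8 rows; each row shifts and turns the commanded pose from where the row before left it; what a row does not reach is not made up. A row lasts 1/8 s, in which the tool goes at most 62.5 mm and 10.7 degrees, less where a joint would pass 70% of its speed; a pose out of reach is approached as far as the arm can. A call with a number of a shift or a turn outside -1 to 1 is refused whole. A call with a gripper value outside its range is refused whole. The fingers move at their own pace and stop on an object; "squeeze" is the grip in N (left out, the last holds). Time passes only in rows, so rows that do not move let the fingers close. It gives the time, the measured TCP pose, the force, the opening and the grip force at its end, in the units of the state.
- bot.get_obs(): the state, without advancing time (a new reading comes with each control period).
- bot.camera(name): name is "side" or "top" or "wrist"; returns a dict with "color" (400x640x3 uint8, red, green, blue), "camera_matrix" (3x3 intrinsics, pixels), "R" (3x3) and "t" (3): a world point X has camera coordinates R X + t. Camera axes: x right, y down, z forward; pixel columns grow to the right and rows downward; lengths in m; the calibration is good to about 2 mm. The wrist camera is an equidistant fisheye: a pixel r from the principal point sees the ray r / f radians off the axis. A picture is of the moment at which its call begins. There is no depth.
- bot.job_done(): hands the job in; it is judged then, once.
Trained networks look in the newest picture that a camera, given by its name, has taken for a name from the list of things; names that differ only in an ending like _2 or _b are one class to them, and where a whole thing is asked for, a point or a joint stands for the part that bears it (a point fixed in the world has none). Each returns a list of dicts, best first, with "p" (0 to 1); they miss things now and then, are a little off and sometimes report something else, mostly with a low value. They report only what shows in the picture. A call takes as long as a camera call. They do not tell look-alikes from the thing itself.
- bot.boxes_of(camera, query): "extent" ([left, top, right, bottom] in pixels, round what is visible of it).
- bot.trace(camera, query): "region" (400x640 bool, what is visible of it) and "extent" ([left, top, right, bottom] in pixels, round what is visible of it).
- bot.landmark_of(camera, query): "pixel" ([column, row] in pixels: a listed point, or the origin of a listed thing).
The state is a dict: "time": time; "q": joint angles; "qd": joint speeds; "joint_efforts": joint torques, N m; "ee_pos": TCP position; "tcp_rot": TCP orientation; "wrist_force": force on the tool from outside, world axes, zero at the start; "torque": the same for the moment, N m; "opening": finger opening in m; "grasp_force": force on a finger pad.
Only numpy, scipy, OpenCV 4.12 (cv2) and the standard library are available. Lean on these libraries where they do the work, as an engineer would, in place of code of your own. Each camera call takes 0.05 s, during which the arm holds its last target. There are 200 camera calls.

## Working session

There is one attempt and no reset: what is moved stays moved. The work goes in short steps, Python scripts to look and compute and a tool call to move; the robot and the scene stay as the last step left them, time stands still between calls to the robot, and variables do not carry over. Pictures are saved under pics/ and viewed, at most 14 in all, crops included, and the job is handed in when it is done.

Besides the shell and the picture viewer there is one more tool, called after ">>>" in YAML: its name, and indented under it one key for each argument. send_rows: Moves the arm, as the interface text tells. Its arguments: {"type":"object","properties":{"moves":{"type":"array"},"squeeze":{"type":"number"}},"required":["moves"]}

```bash
mkdir -p pics; cat > h.py <<'E'
import numpy as np, cv2
from workcell import bot
def ray(c,px):
    K=np.array(c["camera_matrix"]);R=np.array(c["R"]);t=np.array(c["t"])
    d=np.linalg.inv(K)@np.array([px[0],px[1],1.0]);return -R.T@t,R.T@d
def at(c,px,z):
    o,d=ray(c,px);return o+d*(z-o[2])/d[2]
def proj(c,X):
    K=np.array(c["camera_matrix"]);p=K@(np.array(c["R"])@np.array(X)+np.array(c["t"]));return p[:2]/p[2]
def save(c,n): cv2.imwrite("pics/"+n+".png",c["color"][:,:,::-1])
E
python3 - <<'E'
from h import *
np.set_printoptions(precision=4,suppress=True)
print(bot.get_obs())
for n in("top","side"):
    c=bot.camera(n);save(c,n+"0");print(n,np.array(c["camera_matrix"]).tolist(),(-np.array(c["R"]).T@np.array(c["t"])))
    for q in "red_jar yellow_jar hub cap bay red_coaster yellow_coaster side_mat fixture beaker".split():
        b=bot.boxes_of(n,q);l=bot.landmark_of(n,q)
        z={"hub":.005,"cap":.005,"red_jar":.008,"yellow_jar":.008,"red_coaster":.005,"yellow_coaster":.005}.get(q,0)
        print(q,[(np.round(x["extent"]).astype(int).tolist(),round(x["p"],2)) for x in b[:4]],[(np.round(x["pixel"],1).tolist(),round(x["p"],2),at(c,x["pixel"],z)[:2].round(4).tolist()) for x in l[:4]])
E
```

```text
{'time': 0.0, 'q': array([-75.1175,   5.0117,  10.034 ,  95.0989,   0.0012,  90.0012]), 'qd': array([-0.0357, -0.0728,  0.0397, -0.0489,  0.0085,  0.091 ]), 'joint_efforts': array([ -0.0007, -52.0382,  46.4809,   0.0162,  -0.0002,  -0.    ]), 'ee_pos': array([ 0.1412, -0.5313,  0.2039]), 'tcp_rot': array([-179.9234,   -0.0012,   14.8812]), 'wrist_force': array([ 0.0789, -0.9529,  0.4632]), 'torque': array([0.0168, 0.0401, 0.0066]), 'grasp_force': 0.0, 'opening': 0.08541211060471214}
top [[387.79565964163254, 0.0, 313.0339910138318], [0.0, 387.79565964163254, 194.99458719037062], [0.0, 0.0, 1.0]] [ 0.3994 -0.003   0.9837]
red_jar [([322, 188, 349, 222], 0.95)] [([333.2, 207.3], 0.65, [0.5538, -0.0683])]
yellow_jar [([274, 182, 304, 211], 0.71)] [([288.5, 201.9], 0.79, [0.571, 0.0453])]
hub [([324, 170, 352, 193], 0.58)] [([335.1, 181.5], 0.9, [0.6217, -0.0761])]
cap [([289, 163, 310, 185], 0.75)] [([198.2, 118.1], 0.89, [0.805, 0.2817]), ([298.7, 173.9], 0.76, [0.6446, 0.0176])]
bay [([254, 140, 370, 227], 0.85)] [([312.1, 185.7], 0.75, [0.6134, -0.0163])]
red_coaster [([315, 196, 354
[... 1149 characters left out ...]

bay [([260, 151, 372, 256], 0.6)] [([317.0, 204.4], 0.68, [0.6104, -0.0226]), ([323.6, 188.4], 0.32, [0.6164, -0.0802])]
red_coaster [([332, 193, 364, 217], 0.51)] [([344.7, 201.6], 0.75, [0.5464, -0.0546])]
yellow_coaster [([298, 218, 343, 244], 0.69)] [([318.3, 228.3], 0.68, [0.5748, 0.0504]), ([319.5, 227.3], 0.19, [0.5733, 0.0464])]
side_mat [([264, 281, 361, 400], 0.68)] [([313.1, 337.1], 0.72, [0.473, 0.3122])]
fixture [([358, 126, 412, 167], 0.73), ([333, 191, 366, 215], 0.29)] [([382.7, 151.8], 0.77, [0.5161, -0.2722]), ([321.7, 187.8], 0.45, [0.6219, -0.0802])]
beaker [([377, 224, 401, 258], 0.82)] [([384.2, 251.2], 0.9, [0.4047, 0.0496]), ([384.6, 151.4], 0.57, [0.5117, -0.2758])]
```

```bash
python3 - <<'E'
import cv2
t=cv2.imread("pics/top0.png");s=cv2.imread("pics/side0.png")
cv2.imwrite("pics/a.png",cv2.resize(t[110:290,130:460],None,fx=2.4,fy=2.4,interpolation=2))
cv2.imwrite("pics/b.png",cv2.resize(s[110:330,160:430],None,fx=2.7,fy=2.7,interpolation=2))
E
```

```text
(no output)
```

View pics/a.png

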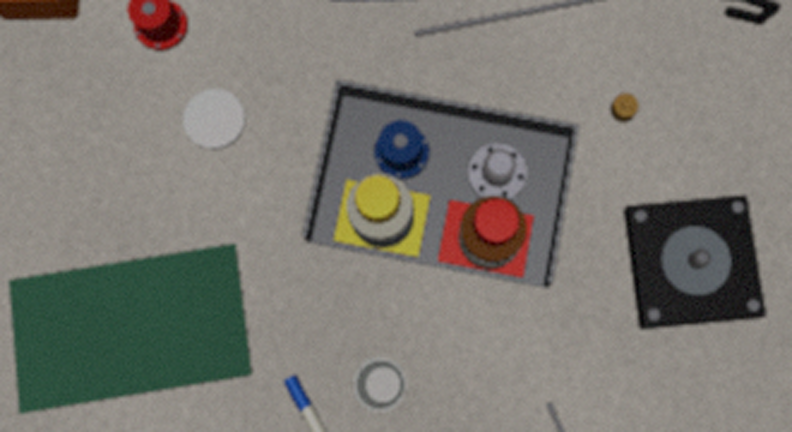

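View pics/b.png

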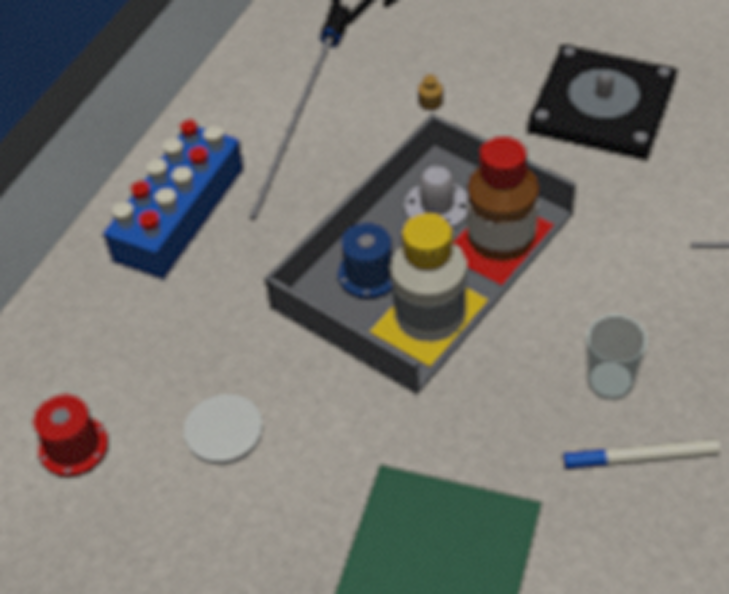

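Top view: the blue cap is at about (298,173), with a look‑alike red cap at (198,118), which isn't meant because of its colour. The hub is at (337,180), red jar cap at (337,201), yellow jar cap at (288,193), mat at (185,247) and fixture at (420,218). The enlarged crops confirm the blue one inside the bay.

```bash
cat > m.py <<'E'
from h import *
def blobs(img,kind):
    h=cv2.cvtColor(img,cv2.COLOR_RGB2HSV);H,S,V=cv2.split(h)
    m={"red":((H<5)|(H>174))&(S>150)&(V>70),"yellow":(H>20)&(H<33)&(S>120)&(V>80),"green":(H>60)&(H<90)&(S>80),"blue":(H>100)&(H<125)&(S>110)}[kind]
    n,l,st,ce=cv2.connectedComponentsWithStats(m.astype(np.uint8))
    return [(l==i,ce[i],st[i]) for i in range(1,n) if st[i,4]>40]
E
python3 - <<'E'
from m import *
c=bot.camera("top");im=c["color"];s=bot.camera("side")
for k in("red","yellow","green","blue"):
    for mask,ce,st in blobs(im,k):
        pts=cv2.findContours(mask.astype(np.uint8),0,1)[0][0]
        print(k,ce.round(1),st,cv2.boxPoints(cv2.minAreaRect(pts)).round(1).tolist())
        if k=="green":
            print("mat",at(c,ce,.003),[at(c,p,.003)[:2].round(3).tolist() for p in cv2.boxPoints(cv2.minAreaRect(pts))])
# jars: cap top circle by landmark_of not available; hough at upscaled
g=cv2.resize(im,None,fx=4,fy=4,interpolation=2)
for name,(x0,y0,x1,y1) in dict(red=(310,180,365,230),yellow=(265,175,312,222),hub=(320,165,355,197),cap=(283,155,315,190),spig=(390,185,455,250)).items():
    gg=cv2.cvtColor(g[y0*4:y1*4,x0*4:x1*4],cv2.COLOR_RGB2GRAY)
    C=cv2.HoughCircles(gg,cv2.HOUGH_GRADIENT,1.5,8,param1=80,param2=25,minRadius=14,maxRadius=70)
    if C is not None:
        for u,v,r in C[0][:5]: print(name,((u+1.5)/4+x0-.5).round(1),((v+1.5)/4+y0-.5).round(1),(r/4).round(1))
E
```

```text
red [194.4 116.9] [184 106  24  25 301] [[178.0, 116.0], [192.5, 101.5], [210.5, 119.5], [196.0, 134.0]]
red [336.3 201.8] [327 193  19  19 277] [[327.0, 193.0], [345.0, 193.0], [345.0, 211.0], [327.0, 211.0]]
red [318.9 208. ] [313 194  18  28 205] [[312.3999938964844, 218.10000610351562], [317.1000061035156, 193.3000030517578], [334.6000061035156, 196.5], [329.8999938964844, 221.39999389648438]]
red [345.4 216.1] [335 200  17  25  99] [[335.0, 222.1999969482422], [339.79998779296875, 197.8000030517578], [351.79998779296875, 200.1999969482422], [346.8999938964844, 224.60000610351562]]
yellow [286.8 192.2] [278 183  19  19 268] [[278.0, 183.0], [296.0, 183.0], [296.0, 201.0], [278.0, 201.0]]
yellow [274.5 203. ] [269 185  16  28 133] [[263.3999938964844, 188.10000610351562], [276.6000061035156, 184.60000610351562], [284.0, 212.0], [270.79998779296875, 215.60000610351562]]
yellow [301.8 204.5] [288 190  21  27 187] [[288.0, 213.1999969482422], [293.0, 188.0], [308.6000061035156, 191.10000610351562], [303.5, 216.3000030517578]]
green [183.2 246.4] [ 134  213  100   69 5168] [[129.80000
[... 1122 characters left out ...]
6875], [254.39999389648438, 280.29998779296875]]
blue [609.3 348.2] [ 580  304   60   96 3995] [[580.0, 304.0], [639.0, 304.0], [639.0, 399.0], [580.0, 399.0]]
red 336.3 200.3 10.0
red 334.8 196.2 14.3
red 335.2 181.2 10.4
red 340.8 198.4 13.5
red 336.3 198.1 12.0
yellow 286.1 197.9 16.4
yellow 289.8 197.2 15.2
yellow 290.2 200.6 11.8
yellow 286.8 195.7 14.3
yellow 286.4 192.7 10.6
hub 336.9 181.6 12.0
hub 336.9 183.8 10.4
hub 335.8 178.6 9.3
hub 333.9 181.2 9.4
hub 339.6 182.7 9.4
cap 297.3 172.7 11.6
cap 296.6 170.4 10.3
cap 295.4 173.4 13.0
cap 299.6 172.3 13.2
cap 298.8 174.6 9.6
spig 420.1 217.7 14.8
spig 418.9 219.6 15.4
spig 421.2 215.8 16.8
spig 418.2 216.9 12.7
spig 404.7 236.1 10.2
```

```bash
python3 - <<'E'
from m import *
c=bot.camera("top");s=bot.camera("side")
for n,p,z in [("redjar",(336.3,201.7),.121),("yjar",(286.9,192.1),.121),("spig",(419.6,217.4),.02),("hub",(336.9,181.6),.013),("cap",(298.5,173.5),.013)]: print(n,at(c,p,z)[:2].round(4))
for k in("red","yellow"):
    for m_,ce,st in blobs(s["color"],k): print(k,ce.round(1),st,at(s,ce,.113)[:2].round(4))
E
```

```text
redjar [ 0.5485 -0.0682]
yjar [0.5738 0.0429]
spig [ 0.5201 -0.2833]
hub [ 0.6195 -0.0801]
cap [0.6437 0.018 ]
red [345.8 167.4] [338 161  17  14 190] [ 0.552  -0.0705]
red [343.8 204.4] [328 191  36  24 219] [0.5136 0.0402]
red [184.7 270.4] [173 257  27  29 406] [0.749  0.3276]
yellow [317.9 197.7] [309 189  19  20 273] [0.5759 0.0443]
yellow [316.8 232.5] [297 217  43  29 316] [0.5384 0.1362]
```

>>> send_rows:
  moves: [0.5, 1, 0.3, 0, 0, -0.8, -1, 1, 1, 0, 0, 0, -0.8, -1, 1, 1, 0, 0, 0, -0.8, -1, 1, 1, 0, 0, 0, -0.8, -1, 1, 1, 0, 0, 0, -0.5, -1, 1, 1, 0, 0, 0, 0, -1, 1, 1, 0, 0, 0, 0, -1, 1, 1, 0, 0, 0, 0, -1]

```text
time: 3.3
ee_pos: [0.3295, -0.3307, 0.2122]
tcp_rot: [180.0, -0.0, -16.9]
wrist_force: [0.2, -0.4, -0.1]
opening: 0.0854
grasp_force: 0.0
```

>>> send_rows:
  moves: [0.61, 0.935, 0, 0, 0, 0.55, -1, 0.61, 0.935, 0, 0, 0, 0, -1, 0.61, 0.935, 0, 0, 0, 0, -1, 0.61, 0.935, 0, 0, 0, 0, -1, 0.61, 0.935, 0, 0, 0, 0, -1, 0.61, 0.935, 0, 0, 0, 0, -1, 0.61, 0.935, 0, 0, 0, 0, -1, 0.61, 0.935, 0, 0, 0, 0, -1]

```text
time: 4.3
ee_pos: [0.4512, -0.1437, 0.2122]
tcp_rot: [180.0, -0.0, -12.2]
wrist_force: [0.2, -0.1, -0.2]
opening: 0.0855
grasp_force: 0.0
```

>>> send_rows:
  moves: [0.61, 0.935, 0, 0, 0, 0, -1, 0.61, 0.935, 0, 0, 0, 0, -1, 0.61, 0.935, 0, 0, 0, 0, -1, 0.61, 0.935, 0, 0, 0, 0, -1, 0.61, 0.935, 0, 0, 0, 0, -1, 0.61, 0.935, 0, 0, 0, 0, -1, 0.61, 0.935, 0, 0, 0, 0, -1, 0.65, 0.94, 0, 0, 0, 0, -1]

```text
time: 5.3
ee_pos: [0.5632, -0.034, 0.2121]
tcp_rot: [-176.5, 0.0, -5.3]
wrist_force: [-0.0, 0.2, 0.1]
opening: 0.0852
grasp_force: 0.0
```

```bash
python3 - <<'E'
from m import *
o=bot.get_obs();print(o["ee_pos"],o["tcp_rot"])
w=bot.camera("wrist");save(w,"w1")
K=np.array(w["camera_matrix"]);R=np.array(w["R"]);t=np.array(w["t"])
print(K[0],K[1,2],-R.T@t)
for k in("red","yellow"):
    for m_,ce,st in blobs(w["color"],k):
        d=(ce-K[:2,2])/K[0,0];th=np.hypot(*d);v=R.T@np.array([*(d/th*np.sin(th)),np.cos(th)]);C=-R.T@t
        print(k,ce,st,(C+v*(.12-C[2])/v[2]).round(4))
E
```

```text
[ 0.56317486 -0.03404071  0.2121428 ] [-1.76536367e+02  2.75711291e-02 -5.31422862e+00]
[309.70691629   0.         317.1685471 ] 198.05129606029945 [ 0.64392239 -0.0516925   0.38114567]
red [79.08126411 31.06997743] [ 69  16  21  31 443] [0.7669 0.2135 0.12  ]
red [103.15671642  34.93283582] [ 87  16  25  37 268] [0.7494 0.1757 0.12  ]
red [340.71530531 161.4853291 ] [ 313  141   80   54 1261] [ 0.5891 -0.051   0.12  ]
red [361.83945498 201.09597156] [ 339  178   47   47 1688] [ 0.5518 -0.0673  0.12  ]
yellow [277.16624473 153.0464135 ] [ 230  130   73   60 1185] [0.601  0.0031 0.12  ]
yellow [239.45904437 182.30432309] [ 216  158   49   49 1758] [0.5777 0.0416 0.12  ]
```

View pics/w1.png

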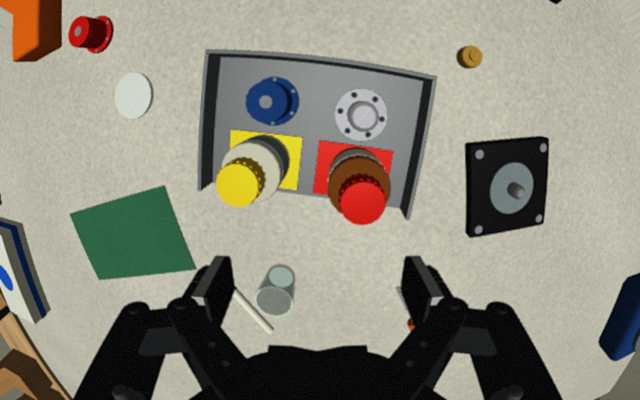

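Wrist view: yellow cap at (239,182), red cap at (362,201), hub and blue cap behind them; the beaker is at (276,290). The arm lagged, so I'm checking its state.

>>> send_rows:
  moves: [0, 0, 0, 0, 0, 0, -1, 0, 0, 0, 0, 0, 0, -1]

```text
time: 5.6
ee_pos: [0.562, -0.0349, 0.2122]
tcp_rot: [-176.6, 0.0, -5.4]
wrist_force: [0.1, -0.6, -0.0]
opening: 0.0856
grasp_force: 0.0
```

```bash
python3 -c "
from h import *
o=bot.get_obs();print(o['q'],o['qd'],o['ee_pos'],o['tcp_rot'])"
```

```text
[ -5.44581948   6.97373976  13.03687647  96.10251508   3.42100175
 179.94172827] [-0.26816396 -0.52820924 -0.13621351 -0.00879671  0.0497751  -0.03145295] [ 0.56200308 -0.03489424  0.21224356] [-1.76578960e+02  3.59011414e-02 -5.38765158e+00]
```

Joint 6 sits at its limit, so I'm using the equivalent half-turned grasp (yaw ≈ 168°).

>>> send_rows:
  moves: [0, 0, 0, -0.4, 0.04, 0, -1, 0, 0, 0, 0, 0, 1, -1, 0, 0, 0, 0, 0, 1, -1, 0, 0, 0, 0, 0, 1, -1]

```text
time: 6.1
ee_pos: [0.5611, -0.0438, 0.2125]
tcp_rot: [-179.7, 0.0, 21.5]
wrist_force: [-0.1, 0.0, 0.5]
opening: 0.0856
grasp_force: 0.0
```

>>> send_rows:
  moves: [0.1, 0.5, 0, 0, 0, 1, -1, 0.1, 0.5, 0, 0, 0, 1, -1, 0.1, 0.5, 0, 0, 0, 1, -1, 0.1, 0.5, 0, 0, 0, 1, -1, 0.1, 0.5, 0, 0, 0, 1, -1, 0.1, 0.5, 0, 0, 0, 1, -1, 0, 0.5, 0, 0, 0, 1, -1, 0, 0, 0, 0, 0, 1, -1]

```text
time: 7.1
ee_pos: [0.5762, 0.0444, 0.2125]
tcp_rot: [-179.7, 0.0, 90.3]
wrist_force: [0.1, -0.5, 0.1]
opening: 0.0856
grasp_force: 0.0
```

>>> send_rows:
  moves: [0, 0, 0, 0, 0, 1, -1, 0, 0, 0, 0, 0, 1, -1, 0, 0, 0, 0, 0, 1, -1, 0, 0, 0, 0, 0, 1, -1, 0, 0, 0, 0, 0, 1, -1, 0, 0, 0, 0, 0, 1, -1, 0, 0, 0, 0, 0, 1, -1, 0, 0, 0, 0, 0, 1, -1]

```text
time: 8.1
ee_pos: [0.5762, 0.0436, 0.2125]
tcp_rot: [-179.6, 0.1, 159.0]
wrist_force: [-0.3, -0.1, 1.0]
opening: 0.0855
grasp_force: 0.0
```

>>> send_rows:
  moves: [0, 0, -0.3, 0, 0, 1, -1, 0, 0, 0, 0, 0, 0, -1]

```text
time: 8.35
ee_pos: [0.576, 0.0436, 0.2045]
tcp_rot: [-179.6, 0.0, 167.2]
wrist_force: [-0.0, -0.0, 0.2]
opening: 0.0854
grasp_force: 0.0
```

```bash
cat >> m.py <<'E'
def wat(w,px,z):
    K=np.array(w["camera_matrix"]);R=np.array(w["R"]);t=np.array(w["t"])
    d=(np.array(px)-K[:2,2])/K[0,0];th=np.hypot(*d);v=R.T@np.array([*(d/th*np.sin(th)),np.cos(th)]);C=-R.T@t
    return (C+v*(z-C[2])/v[2])
E
python3 - <<'E'
from m import *
o=bot.get_obs();print(o["ee_pos"],o["tcp_rot"],o["q"])
w=bot.camera("wrist");save(w,"w2")
for k in("red","yellow"):
    for m_,ce,st in blobs(w["color"],k): print(k,ce.round(1),st,wat(w,ce,.121).round(4))
E
```

```text
[0.57601968 0.04364081 0.2045317 ] [-1.79627099e+02  2.57161330e-02  1.67227720e+02] [ 4.52883814  8.9538247  14.44104969 95.57357217 -0.36367649 17.30147545]
red [247.3 160.7] [ 194  138   73   54 1249] [ 0.5333 -0.0076  0.121 ]
red [193.1 193. ] [ 172  169   45   47 1555] [ 0.5495 -0.0662  0.121 ]
red [494.2 267.8] [482 256  32  32 265] [0.6982 0.2119 0.121 ]
red [509.5 285. ] [496 271  27  28 457] [0.7304 0.2357 0.121 ]
red [383.4 348.7] [378 344  11  10  84] [0.7764 0.0772 0.121 ]
yellow [322.3 154.8] [ 282  138   77   55 1348] [0.5428 0.0552 0.121 ]
yellow [318.4 192.1] [ 294  165   50   53 1966] [0.5738 0.0449 0.121 ]
```

>>> send_rows:
  moves: [0, 0, -1, 0.045, -0.01, 0, -1, 0, 0, -1, 0, 0, 0, -1, 0, 0, -1, 0, 0, 0, -1, 0, 0, -1, 0, 0, 0, -1, 0, 0, -0.4, 0, 0, 0, -1, 0, 0, 0, 0, 0, 0, -1]

```text
time: 9.15
ee_pos: [0.5763, 0.0439, 0.0947]
tcp_rot: [180.0, 0.0, 167.2]
wrist_force: [-0.6, 0.3, 1.6]
opening: 0.0856
grasp_force: 0.0
```

>>> send_rows:
  squeeze: 40
  moves: [0, 0, 0, 0, 0, 0, 1, 0, 0, 0, 0, 0, 0, 1, 0, 0, 0, 0, 0, 0, 1, 0, 0, 0, 0, 0, 0, 1, 0, 0, 0, 0, 0, 0, 1, 0, 0, 0, 0, 0, 0, 1]

```text
time: 9.9
ee_pos: [0.5796, 0.0424, 0.1013]
tcp_rot: [180.0, 0.7, 167.2]
wrist_force: [-3.5, -9.4, 34.6]
opening: 0.0002
grasp_force: 17.4
```

The fingers swung over the top of the cap because they close higher up when part open. I'm lifting off at once and reopening.

>>> send_rows:
  moves: [0, 0, 0.3, 0, 0, 0, 1, 0, 0, 1, 0, 0, 0, 1, 0, 0, 1, 0, 0, 0, -1, 0, 0, 1, 0, 0, 0, -1, 0, 0, 0, 0, 0, 0, -1, 0, 0, 0, 0, 0, 0, -1, 0, 0, 0, 0, 0, 0, -1]

```text
time: 10.78
ee_pos: [0.5761, 0.044, 0.176]
tcp_rot: [180.0, -0.0, 167.3]
wrist_force: [-0.1, 0.1, -0.2]
opening: 0.0858
grasp_force: 0.0
```

```bash
python3 - <<'E'
from m import *
o=bot.get_obs();print(o["ee_pos"],o["tcp_rot"],o["wrist_force"])
w=bot.camera("wrist");save(w,"w3")
for k in("red","yellow"):
    for m_,ce,st in blobs(w["color"],k): print(k,ce.round(1),st,wat(w,ce,.121).round(4))
s=bot.camera("side");save(s,"s3")
for k in("red","yellow"):
    for m_,ce,st in blobs(s["color"],k): print(k,ce.round(1),st,at(s,ce,.113)[:2].round(4))
cv2.imwrite("pics/s3c.png",cv2.resize(s["color"][130:270,240:400,::-1],None,fx=4,fy=4))
E
```

```text
[0.57606319 0.04403095 0.17597304] [ 1.79992910e+02 -4.61179102e-02  1.67319789e+02] [-0.14439817  0.09324058 -0.24754391]
red [240.6 166.3] [ 184  142   78   58 1446] [ 0.532  -0.0052  0.121 ]
red [179.6 203.8] [ 157  178   48   51 1791] [ 0.5494 -0.066   0.121 ]
red [501.1 277.4] [489 265  32  33 269] [0.6907 0.206  0.121 ]
red [517.8 295.1] [505 282  26  29 438] [0.7235 0.2313 0.121 ]
yellow [320.9 159.2] [ 277  141   83   60 1491] [0.5405 0.0551 0.121 ]
yellow [317.2 203.1] [ 290  172   55   60 2427] [0.5734 0.0449 0.121 ]
red [345.9 167.6] [337 161  18  14 196] [ 0.5517 -0.07  ]
red [343.7 204.4] [328 191  36  24 217] [0.5137 0.0403]
red [184.7 270.4] [173 257  27  29 406] [0.749  0.3276]
yellow [317.9 198. ] [309 189  19  20 282] [0.5755 0.0451]
yellow [316.7 232.4] [297 217  43  29 315] [0.5386 0.1361]
```

View pics/s3c.png

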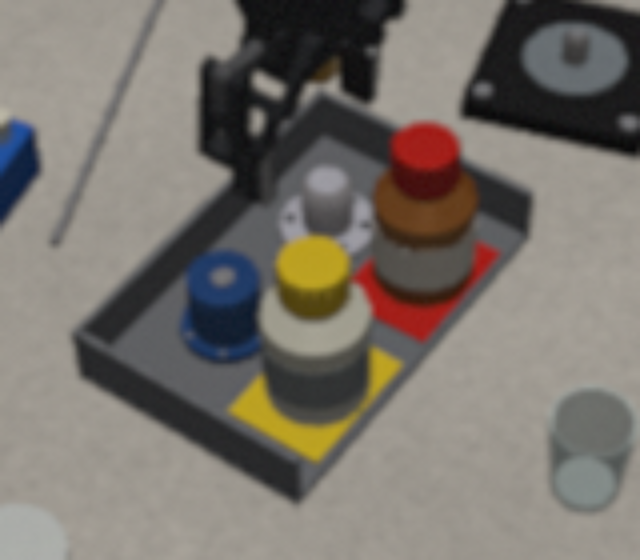

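The yellow jar still stands upright in the same place on its coaster, cap at about (318,198) in the side view. I'm regrasping lower.

>>> send_rows:
  moves: [0, 0, -1, 0, 0, 0, -1, 0, 0, -1, 0, 0, 0, -1, 0, 0, -1, 0, 0, 0, -1, 0, 0, -0.68, 0, 0, 0, -1, 0, 0, 0, 0, 0, 0, -1]

```text
time: 11.5
ee_pos: [0.5757, 0.044, 0.0838]
tcp_rot: [-180.0, -0.1, 167.3]
wrist_force: [0.2, -0.1, 0.8]
opening: 0.0853
grasp_force: 0.0
```

>>> send_rows:
  squeeze: 40
  moves: [0, 0, 0, 0, 0, 0, 1, 0, 0, 0, 0, 0, 0, 1, 0, 0, 0, 0, 0, 0, 1, 0, 0, 0, 0, 0, 0, 1]

```text
time: 12.0
ee_pos: [0.5771, 0.044, 0.0864]
tcp_rot: [179.9, 0.2, 167.3]
wrist_force: [-1.0, -0.5, 6.4]
opening: 0.04
grasp_force: 40.2
```

>>> send_rows:
  moves: [0, 0, 0, 0, 0, 0, 1, 0, 0, 0.2, 0, 0, 0, 1, 0, 0, 0.4, 0, 0, 0, 1]

```text
time: 12.38
ee_pos: [0.5761, 0.044, 0.1]
tcp_rot: [180.0, -0.0, 167.3]
wrist_force: [0.1, 0.6, -2.2]
opening: 0.0399
grasp_force: 40.6
```

>>> send_rows:
  moves: [0, 0, 0.8, 0, 0, 0, 1, 0, 0, 1, 0, 0, 0, 1, 0, 0.3, 1, 0, 0, 0, 1, -0.2, 0.7, 0.8, 0, 0, 0, 1, -0.42, 1, 0, 0, 0, 0, 1, -0.42, 1, 0, 0, 0, 0, 1, -0.42, 1, 0, 0, 0, 0, 1, -0.42, 1, 0, 0, 0, 0, 1]

```text
time: 13.38
ee_pos: [0.5291, 0.1698, 0.1906]
tcp_rot: [180.0, 0.1, 167.3]
wrist_force: [0.4, -0.1, -2.1]
opening: 0.0398
grasp_force: 40.8
```

>>> send_rows:
  moves: [-0.42, 1, 0, 0, 0, 0, 1, -0.42, 1, 0, 0, 0, 0, 1, -0.42, 1, 0, 0, 0, 0, 1, -0.42, 1, 0, 0, 0, 0, 1, -0.42, 1, 0, 0, 0, 0, 1, -0.4, 1, 0, 0, 0, 0, 1, -0.34, 0.96, 0, 0, 0, 0, 1, 0, 0, 0, 0, 0, 0, 1]

```text
time: 14.38
ee_pos: [0.4579, 0.3443, 0.1903]
tcp_rot: [180.0, 0.0, 167.4]
wrist_force: [-0.0, -0.4, -2.0]
opening: 0.0402
grasp_force: 40.8
```

```bash
python3 - <<'E'
from m import *
o=bot.get_obs();print(o["ee_pos"],o["tcp_rot"],o["wrist_force"],o["q"])
E
```

```text
[0.45785863 0.34428945 0.19032575] [1.79962844e+02 3.38581833e-02 1.67439369e+02] [-0.01008008 -0.35134503 -1.96531648] [ 3.69424283e+01  7.81970002e+00  1.15895114e+01  9.37195684e+01
 -1.61746302e-03  4.95030474e+01]
```

>>> send_rows:
  moves: [0, 0.9, -1, 0, 0, 0, 1, 0, 0, -1, 0, 0, 0, 1, 0, 0, -1, 0, 0, 0, 1, 0, 0, -0.8, 0, 0, 0, 1, 0, 0, -0.3, 0, 0, 0, 1, 0, 0, -0.15, 0, 0, 0, 1, 0, 0, 0, 0, 0, 0, 1]

```text
time: 15.25
ee_pos: [0.4588, 0.3655, 0.0846]
tcp_rot: [179.9, 0.1, 167.3]
wrist_force: [0.0, -0.7, -1.9]
opening: 0.0399
grasp_force: 41.0
```

>>> send_rows:
  moves: [0, 0, -0.08, 0, 0, 0, 1, 0, 0, -0.04, 0, 0, 0, 1, 0, 0, 0, 0, 0, 0, 1]

```text
time: 15.62
ee_pos: [0.4586, 0.3657, 0.0815]
tcp_rot: [179.9, 0.1, 167.3]
wrist_force: [-0.9, -0.4, 1.2]
opening: 0.0401
grasp_force: 41.3
```

>>> send_rows:
  moves: [0, 0, 0, 0, 0, 0, -1, 0, 0, 0, 0, 0, 0, -1, 0, 0, 0.1, 0, 0, 0, -1, 0, 0, 0.8, 0, 0, 0, -1, 0, 0, 1, 0, 0, 0, -1, 0, 0, 1, 0, 0, 0, -1, 0, -0.5, 1, 0, 0, 0, -1, 0.2, -1, 0, 0, 0, 0, -1]

```text
time: 16.62
ee_pos: [0.4641, 0.3287, 0.1808]
tcp_rot: [179.8, 0.2, 167.4]
wrist_force: [-0.2, -0.3, -0.6]
opening: 0.0852
grasp_force: 0.0
```

>>> send_rows:
  moves: [0.22, -1, 0, 0, 0, 0, -1, 0.22, -1, 0, 0, 0, 0, -1, 0.22, -1, 0, 0, 0, 0, -1, 0.22, -1, 0, 0, 0, 0, -1, 0.22, -1, 0, 0, 0, 0, -1, 0.22, -1, 0, 0, 0, 0, -1, 0.22, -1, 0, 0, 0, 0, -1, 0.22, -1, 0, 0, 0, 0, -1]

```text
time: 17.62
ee_pos: [0.5077, 0.1272, 0.1787]
tcp_rot: [180.0, 0.1, 167.3]
wrist_force: [0.1, 0.6, -0.4]
opening: 0.0851
grasp_force: 0.0
```

>>> send_rows:
  moves: [0.22, -1, 0, 0, 0, 0, -1, 0.22, -1, 0, 0, 0, 0, -1, 0.22, -1, 0, 0, 0, 0, -1, 0.22, -1, 0, 0, 0, 0, -1, 0.22, -1, 0, 0, 0, 0, -1, 0.22, -1, 0, 0, 0, 0, -1, 0.22, -1, 0, 0, 0, 0, -1, 0.1, -0.8, 0, 0, 0, 0, -1]

```text
time: 18.62
ee_pos: [0.5487, -0.0679, 0.1785]
tcp_rot: [180.0, 0.1, 167.3]
wrist_force: [-0.6, -1.3, -0.5]
opening: 0.086
grasp_force: 0.0
```

>>> send_rows:
  moves: [0, 0, 0, 0, 0, 0, -1]

```text
time: 18.75
ee_pos: [0.5485, -0.068, 0.1784]
tcp_rot: [180.0, 0.0, 167.2]
wrist_force: [-0.0, 1.1, -0.4]
opening: 0.0856
grasp_force: 0.0
```

```bash
python3 - <<'E'
from m import *
o=bot.get_obs();print(o["ee_pos"],o["tcp_rot"],o["wrist_force"])
w=bot.camera("wrist");save(w,"w4")
for k in("red","yellow"):
    for m_,ce,st in blobs(w["color"],k): print(k,ce.round(1),st,wat(w,ce,.121).round(4))
c=bot.camera("top");save(c,"t4")
for k in("yellow",):
    for m_,ce,st in blobs(c["color"],k): print(k,ce.round(1),st,at(c,ce,.116)[:2].round(4),at(c,ce,.008)[:2].round(4))
E
```

```text
[ 0.54852349 -0.06800274  0.17838769] [1.79964180e+02 4.32073346e-02 1.67223670e+02] [-0.0218742   1.09354376 -0.44265403]
red [328.5 159.7] [ 280  143   82   58 1410] [ 0.5151 -0.0515  0.121 ]
red [317.9 205. ] [ 291  178   55   54 2230] [ 0.5484 -0.0671  0.121 ]
red [551.7 271.1] [542 258  25  31 215] [0.6831 0.1675 0.121 ]
red [568.1 285.5] [557 272  23  27 339] [0.7173 0.2027 0.121 ]
red [459.8 355. ] [456 352  10   7  50] [0.7671 0.0527 0.121 ]
yellow [415.  172.2] [ 378  144   77   57 4125] [0.5388 0.0126 0.121 ]
yellow [288.7 200.5] [269 185  40  32 918] [0.5553 0.0393] [0.5747 0.0446]
yellow [142.5 248.7] [133 239  20  20 302] [0.4562 0.3641] [0.4632 0.4098]
```

>>> send_rows:
  moves: [0.05, 0, -1, 0, 0, 0, -1, 0, 0, -1, 0, 0, 0, -1, 0, 0, -1, 0, 0, 0, -1, 0, 0, -0.76, 0, 0, 0, -1, 0, 0, 0, 0, 0, 0, -1]

```text
time: 19.48
ee_pos: [0.5489, -0.0664, 0.0832]
tcp_rot: [180.0, -0.1, 167.4]
wrist_force: [0.4, -0.2, 0.4]
opening: 0.0852
grasp_force: 0.0
```

>>> send_rows:
  squeeze: 40
  moves: [0, 0, 0, 0, 0, 0, 1, 0, 0, 0, 0, 0, 0, 1, 0, 0, 0, 0, 0, 0, 1, 0, 0, 0, 0, 0, 0, 1, 0, 0, 0.2, 0, 0, 0, 1, 0, 0, 0.4, 0, 0, 0, 1]

```text
time: 20.23
ee_pos: [0.5493, -0.0669, 0.0992]
tcp_rot: [180.0, -0.0, 167.3]
wrist_force: [0.3, -0.2, -2.6]
opening: 0.04
grasp_force: 40.6
```

>>> send_rows:
  moves: [0, 0, 0.8, 0, 0, 0, 1, 0, 0, 1, 0, 0, 0, 1, 0, 0.3, 1, 0, 0, 0, 1, -0.1, 0.7, 0.8, 0, 0, 0, 1, -0.25, 1, 0, 0, 0, 0, 1, -0.25, 1, 0, 0, 0, 0, 1, -0.25, 1, 0, 0, 0, 0, 1, -0.25, 1, 0, 0, 0, 0, 1]

```text
time: 21.22
ee_pos: [0.522, 0.0588, 0.1899]
tcp_rot: [180.0, 0.1, 167.3]
wrist_force: [0.1, -0.1, -3.7]
opening: 0.0402
grasp_force: 40.8
```

>>> send_rows:
  moves: [-0.25, 1, 0, 0, 0, 0, 1, -0.25, 1, 0, 0, 0, 0, 1, -0.25, 1, 0, 0, 0, 0, 1, -0.25, 1, 0, 0, 0, 0, 1, -0.25, 1, 0, 0, 0, 0, 1, -0.25, 1, 0, 0, 0, 0, 1, -0.25, 1, 0, 0, 0, 0, 1, -0.2, 0.8, 0, 0, 0, 0, 1]

```text
time: 22.22
ee_pos: [0.4731, 0.254, 0.1898]
tcp_rot: [180.0, 0.0, 167.3]
wrist_force: [-0.0, -0.1, -2.7]
opening: 0.04
grasp_force: 40.8
```

>>> send_rows:
  moves: [0, 0, -0.7, 0, 0, 0, 1, 0, 0, 0, 0, 0, 0, 1]

```text
time: 22.48
ee_pos: [0.4728, 0.253, 0.1711]
tcp_rot: [-180.0, -0.0, 167.3]
wrist_force: [-0.2, -0.1, -2.4]
opening: 0.0399
grasp_force: 40.9
```

>>> send_rows:
  moves: [0, 0, -1, 0, 0, 0, 1, 0, 0, -1, 0, 0, 0, 1, 0, 0, -1, 0, 0, 0, 1, 0, 0, -0.4, 0, 0, 0, 1, 0, 0, -0.1, 0, 0, 0, 1, 0, 0, -0.06, 0, 0, 0, 1, 0, 0, -0.05, 0, 0, 0, 1, 0, 0, 0, 0, 0, 0, 1]

```text
time: 23.48
ee_pos: [0.4737, 0.2531, 0.0821]
tcp_rot: [179.9, 0.1, 167.3]
wrist_force: [0.9, 0.4, -2.3]
opening: 0.0402
grasp_force: 41.0
```

>>> send_rows:
  moves: [0, 0, -0.05, 0, 0, 0, 1, 0, 0, 0, 0, 0, 0, 1]

```text
time: 23.72
ee_pos: [0.4736, 0.2531, 0.0807]
tcp_rot: [179.9, 0.1, 167.3]
wrist_force: [-0.1, 0.3, 0.6]
opening: 0.0402
grasp_force: 41.2
```

>>> send_rows:
  moves: [0, 0, 0, 0, 0, 0, -1, 0, 0, 0, 0, 0, 0, -1, 0, 0, 0.1, 0, 0, 0, -1, 0, 0, 0.8, 0, 0, 0, -1, 0, 0, 1, 0, 0, 0, -1, 0, 0, 1, 0, 0, 0, -1, 0, -0.5, 1, 0, 0, 0, -1, 0.43, -1, 0, 0, 0, 0, -1]

```text
time: 24.72
ee_pos: [0.4849, 0.2161, 0.1804]
tcp_rot: [179.8, 0.2, 167.4]
wrist_force: [1.4, 0.5, -0.0]
opening: 0.0854
grasp_force: 0.0
```

```bash
python3 - <<'E'
from m import *
c=bot.camera("top");save(c,"t5")
for k in("red","yellow"):
    for m_,ce,st in blobs(c["color"],k): print(k,ce.round(1),st,at(c,ce,.116)[:2].round(4),at(c,ce,.008)[:2].round(4))
s=bot.camera("side");save(s,"s5")
for n,C in(("top",c),("side",s)):
    for q,z in(("hub",.005),("cap",.005),("fixture",0.),("red_coaster",.005),("yellow_coaster",.005)):
        print(n,q,[(round(x["p"],2),at(C,x["pixel"],z)[:2].round(4).tolist()) for x in bot.landmark_of(n,q)[:2]])
im=c["color"][150:240,260:360,::-1];im2=c["color"][180:255,385:460,::-1]
a=cv2.resize(im,(800,720)[::1] if 0 else (500,450),interpolation=2);b=cv2.resize(im2,(300,300),interpolation=2)
o=np.zeros((450,800,3),np.uint8);o[:,:500]=a;o[:300,500:]=b;cv2.imwrite("pics/t5c.png",o)
E
```

```text
red [194.5 116.9] [184 106  24  25 311] [0.7622 0.2583] [0.8074 0.2909]
red [332.  208.9] [313 194  39  31 894] [ 0.5331 -0.0582] [ 0.5497 -0.0651]
red [195.  243.2] [186 237  19  13 172] [0.4649 0.249 ] [0.4731 0.2803]
yellow [288.8 200.4] [269 185  40  32 914] [0.5554 0.0392] [0.5748 0.0445]
top hub [(0.75, [0.6181, -0.0713])]
top cap [(0.67, [0.7919, 0.2782]), (0.58, [0.6412, 0.0193])]
top fixture [(0.74, [0.5207, -0.2836])]
top red_coaster [(0.9, [0.5391, -0.0684])]
top yellow_coaster [(0.63, [0.5867, 0.0367])]
side hub []
side cap [(0.74, [0.6516, 0.0258]), (0.74, [0.7974, 0.2905])]
side fixture []
side red_coaster [(0.74, [0.5466, -0.0637]), (0.67, [0.4687, 0.2514])]
side yellow_coaster [(0.81, [0.5773, 0.0477])]
```

View pics/t5c.png

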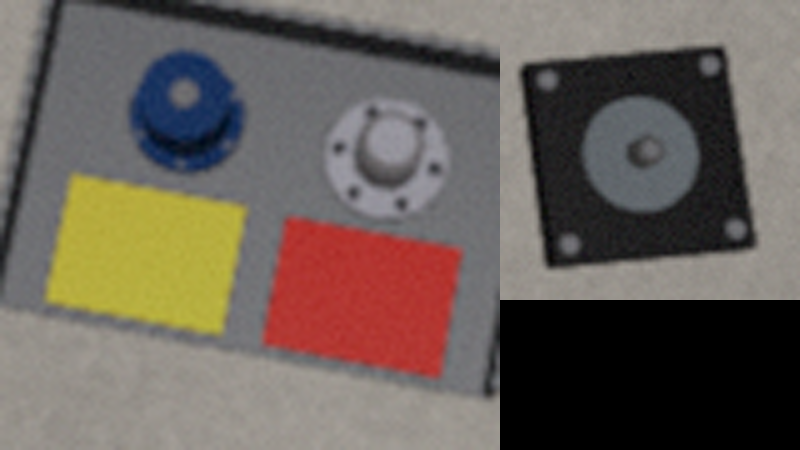

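Crop: blue cap (298,172) and hub (337,181) lie free behind the empty coasters; the fixture spigot is at (420,218). Both jars are on the mat.

>>> send_rows:
  moves: [0.45, -1, 0, 0, 0, 0, -1, 0.45, -1, 0, 0, 0, 0, -1, 0.45, -1, 0, 0, 0, 0, -1, 0.45, -1, 0, 0, 0, 0, -1, 0.45, -1, 0, 0, 0, 0, -1, 0.45, -1, 0, 0, 0, 0, -1, 0.45, -1, 0, 0, 0, 0, -1, 0.45, -1, 0, 0, 0, 0, -1]

```text
time: 26.32
ee_pos: [0.5746, 0.0149, 0.1779]
tcp_rot: [180.0, 0.0, 167.3]
wrist_force: [0.3, 1.3, -0.8]
opening: 0.0853
grasp_force: 0.0
```

>>> send_rows:
  moves: [0.45, -1, 0, 0, 0, 0, -1, 0.45, -1, 0, 0, 0, 0, -1, 0.45, -1, 0, 0, 0, 0, -1, 0.45, -0.8, 0, 0, 0, 0, -1, 0, 0, 0, 0, 0, 0, -1, 0, 0, 0, 0, 0, 0, -1]

```text
time: 27.08
ee_pos: [0.619, -0.079, 0.1778]
tcp_rot: [180.0, 0.0, 167.3]
wrist_force: [0.5, -0.1, 0.3]
opening: 0.0856
grasp_force: 0.0
```

```bash
python3 - <<'E'
from m import *
o=bot.get_obs();print(o["ee_pos"],o["tcp_rot"],o["wrist_force"])
w=bot.camera("wrist");save(w,"w6")
for q,z in(("hub",.005),("cap",.005),("fixture",0.),("red_coaster",.005),("yellow_coaster",.005)):
    print(q,[(round(x["p"],2),np.round(x["pixel"]).tolist(),wat(w,x["pixel"],z)[:2].round(4).tolist()) for x in bot.landmark_of("wrist",q)[:2]])
for k in("red","yellow"):
    for m_,ce,st in blobs(w["color"],k): print(k,ce.round(1),st,wat(w,ce,.008).round(4))
E
```

```text
[ 0.61902874 -0.07899736  0.17777105] [1.79953946e+02 2.14136990e-02 1.67322076e+02] [ 0.49348936 -0.13767267  0.33734551]
hub [(0.8, [317.0, 173.0], [0.6224, -0.0792]), (0.66, [365.0, 151.0], [0.6085, -0.021])]
cap [(0.83, [407.0, 176.0], [0.6482, 0.0233]), (0.74, [566.0, 235.0], [0.8001, 0.2908])]
fixture [(0.77, [138.0, 133.0], [0.52, -0.2869])]
red_coaster [(0.94, [320.0, 112.0], [0.555, -0.0616])]
yellow_coaster [(0.8, [416.0, 113.0], [0.5773, 0.0455])]
red [600.8  10.6] [588   0  24  25 453] [0.4528 0.3975 0.008 ]
red [316.7 109. ] [ 275   79   84   61 5088] [ 0.5512 -0.0639  0.008 ]
red [561.5 233.6] [552 220  25  33 238] [0.7917 0.2749 0.008 ]
red [580.2 246.9] [569 233  23  29 393] [0.8333 0.3297 0.008 ]
red [404.8 335.1] [401 331   9  10  53] [ 0.8961 -0.0031  0.008 ]
red [386.8 353.7] [380 350  14   9  75] [ 0.9304 -0.0347  0.008 ]
yellow [415.  112.1] [ 377   80   78   64 4558] [0.5755 0.0434 0.008 ]
```

View pics/w6.png

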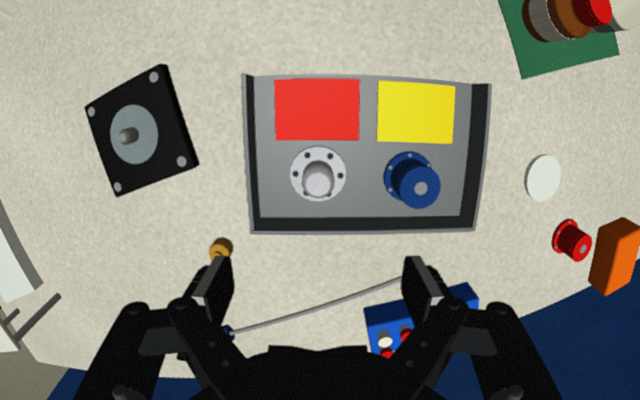

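The wrist view agrees: hub at (318,173), blue cap at (410,175), both within 3 mm of the top estimate.

>>> send_rows:
  moves: [0.08, -0.03, -1, 0, 0, 0, -1, 0, 0, -1, 0, 0, 0, -1, 0, 0, -1, 0, 0, 0, -1, 0, 0, -1, 0, 0, 0, -1, 0, 0, -1, 0, 0, 0, -1, 0, 0, -1, 0, 0, 0, -1, 0, 0, -0.5, 0, 0, 0, -1, 0, 0, 0, 0, 0, 0, -1]

```text
time: 28.38
ee_pos: [0.6208, -0.08, 0.0149]
tcp_rot: [180.0, -0.0, 167.3]
wrist_force: [-0.2, 0.1, -0.0]
opening: 0.085
grasp_force: 0.0
```

>>> send_rows:
  squeeze: 40
  moves: [0, 0, 0, 0, 0, 0, 1, 0, 0, 0, 0, 0, 0, 1, 0, 0, 0, 0, 0, 0, 1, 0, 0, 0, 0, 0, 0, 1, 0, 0, 0, 0, 0, 0, 1]

```text
time: 29.0
ee_pos: [0.6217, -0.0803, 0.0165]
tcp_rot: [180.0, 0.1, 167.3]
wrist_force: [-1.0, 1.3, 5.8]
opening: 0.0303
grasp_force: 39.2
```

The hub reads 30 mm instead of 34, so the pads are on the cone. I'm reopening, going lower and regripping.

>>> send_rows:
  moves: [0, 0, 0, 0, 0, 0, -1, 0, 0, 0, 0, 0, 0, -1, 0, 0, 0, 0, 0, 0, -1, 0, 0, -0.3, 0, 0, 0, -1]

```text
time: 29.5
ee_pos: [0.6217, -0.0803, 0.0081]
tcp_rot: [180.0, 0.1, 167.3]
wrist_force: [0.2, -0.1, 1.0]
opening: 0.0853
grasp_force: 0.0
```

>>> send_rows:
  squeeze: 40
  moves: [0, 0, 0, 0, 0, 0, 1, 0, 0, 0, 0, 0, 0, 1, 0, 0, 0, 0, 0, 0, 1, 0, 0, 0, 0, 0, 0, 1, 0, 0, 0, 0, 0, 0, 1]

```text
time: 30.12
ee_pos: [0.6215, -0.0802, 0.0083]
tcp_rot: [180.0, 0.1, 167.3]
wrist_force: [0.2, 1.3, 3.0]
opening: 0.0319
grasp_force: 40.2
```

>>> send_rows:
  moves: [0, 0, 0.6, 0, 0, 0, 1, 0, 0, 1, 0, 0, 0, 1, 0, 0, 1, 0, 0, 0, 1, 0, 0, 1, 0, 0, 0, 1, 0, 0, 1, 0, 0, 0, 1, -0.4, -0.8, 0.6, 0, 0, 0, 1, -0.5, -1, 0, 0, 0, 0, 1, -0.5, -1, 0, 0, 0, 0, 1]

```text
time: 31.12
ee_pos: [0.5852, -0.1517, 0.1383]
tcp_rot: [180.0, 0.0, 167.3]
wrist_force: [0.5, 0.4, -3.0]
opening: 0.0321
grasp_force: 40.1
```

>>> send_rows:
  moves: [-0.5, -1, 0, 0, 0, 0, 1, -0.5, -1, 0, 0, 0, 0, 1, -0.5, -1, 0, 0, 0, 0, 1, -0.5, -1, 0, 0, 0, 0, 1, 0, 0, 0, 0, 0, 0, 1, 0, 0, 0, 0, 0, 0, 1]

```text
time: 31.88
ee_pos: [0.5359, -0.2504, 0.138]
tcp_rot: [180.0, 0.0, 167.3]
wrist_force: [0.4, 0.0, -1.8]
opening: 0.0318
grasp_force: 40.2
```

```bash
python3 - <<'E'
from m import *
o=bot.get_obs();print(o["ee_pos"],o["tcp_rot"],o["wrist_force"],o["opening"])
w=bot.camera("wrist");save(w,"w7")
for q,z in(("fixture",0.),("hub",o["ee_pos"][2]-.003)):
    print(q,[(round(x["p"],2),np.round(x["pixel"]).tolist(),wat(w,x["pixel"],z)[:2].round(4).tolist()) for x in bot.landmark_of("wrist",q)[:2]])
E
```

```text
[ 0.5358535  -0.25043402  0.13801178] [1.79953407e+02 3.69187021e-02 1.67275603e+02] [ 0.36727495  0.04499574 -1.84472596] 0.03178019995297007
fixture [(0.73, [282.0, 172.0], [0.5219, -0.2836])]
hub [(0.89, [321.0, 236.0], [0.5365, -0.2482]), (0.32, [541.0, 22.0], [0.425, -0.0747])]
```

View pics/w7.png

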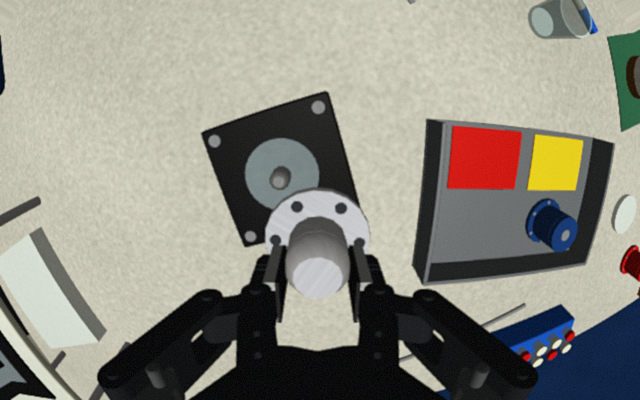

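```bash
python3 - <<'E'
from m import *
w={k:bot.camera("wrist")[k] for k in("camera_matrix","R","t","color")}
im=w["color"].astype(int)
# disc: bluish gray, brighter than black plate
sub=np.zeros(im.shape[:2],np.uint8);sub[130:225,235:330]=1
m=((im.sum(2)>240)&(im[:,:,2]-im[:,:,0]>4)&(sub>0)).astype(np.uint8)
n,l,st,ce=cv2.connectedComponentsWithStats(m);i=1+np.argmax(st[1:,4]);print(st[i],ce[i])
pts=cv2.findContours((l==i).astype(np.uint8),0,1)[0][0][:,0]
P=np.array([wat(w,p,.02)[:2] for p in pts]);
from scipy.optimize import least_squares
f=lambda v:np.hypot(P[:,0]-v[0],P[:,1]-v[1])-v[2]
r=least_squares(f,[.52,-.284,.033],loss="soft_l1",f_scale=.001);print("disc",r.x.round(4),np.abs(r.fun).mean())
# hub flange top circle r=32 at z .143, visible upper edge points by hand
H=np.array([wat(w,p,.1435)[:2] for p in[(265.5,232),(270,214),(283,198),(300,190.5),(318,188.5),(338,192),(355,203),(366,219),(369.5,236)]])
g=lambda v:np.hypot(H[:,0]-v[0],H[:,1]-v[1])-v[2]
print("hub",least_squares(g,[.5359,-.25,.032]).x.round(4), bot.get_obs()["ee_pos"])
E
```

```text
[ 244  138   74   71 3387] [278.97785651 169.54207263]
disc [ 0.5186 -0.2823  0.035 ] 0.002109150900392142
hub [ 0.5341 -0.2491  0.0309] [ 0.53642198 -0.24977154  0.13788337]
```

>>> send_rows:
  moves: [-0.33, -0.66, 0, 0, 0, 0, 1, -0.33, -0.67, 0, 0, 0, 0, 1, 0, 0, -0.8, 0, 0, 0, 1, 0, 0, -1, 0, 0, 0, 1, 0, 0, -1, 0, 0, 0, 1, 0, 0, -0.6, 0, 0, 0, 1, 0, 0, -0.3, 0, 0, 0, 1, 0, 0, 0, 0, 0, 0, 1]

```text
time: 33.22
ee_pos: [0.5196, -0.2837, 0.0455]
tcp_rot: [180.0, 0.0, 167.3]
wrist_force: [0.5, -0.2, -2.5]
opening: 0.0316
grasp_force: 40.3
```

>>> send_rows:
  moves: [0, 0, -0.2, 0, 0, 0, 1, 0, 0, -0.2, 0, 0, 0, 1, 0, 0, 0, 0, 0, 0, 1]

```text
time: 33.6
ee_pos: [0.5196, -0.2833, 0.0351]
tcp_rot: [180.0, 0.0, 167.3]
wrist_force: [-0.1, -0.1, -1.7]
opening: 0.0318
grasp_force: 40.3
```

>>> send_rows:
  moves: [0, 0, -0.2, 0, 0, 0, 1, 0, 0, -0.15, 0, 0, 0, 1, 0, 0, -0.1, 0, 0, 0, 1, 0, 0, -0.06, 0, 0, 0, 1, 0, 0, 0, 0, 0, 0, 1]

```text
time: 34.22
ee_pos: [0.5197, -0.2835, 0.0233]
tcp_rot: [180.0, 0.1, 167.3]
wrist_force: [-2.9, 1.9, 3.8]
opening: 0.032
grasp_force: 40.8
```

>>> send_rows:
  moves: [0, 0, -0.06, 0, 0, 0, 1, 0, 0, 0, 0, 0, 0, -1, 0, 0, 0, 0, 0, 0, -1, 0, 0, 0.2, 0, 0, 0, -1, 0, 0, 0.8, 0, 0, 0, -1, 0, 0, 1, 0, 0, 0, -1, 0, 0, 1, 0, 0, 0, -1, 0, 0, 1, 0, 0, 0, -1]

```text
time: 35.22
ee_pos: [0.5198, -0.2835, 0.1222]
tcp_rot: [180.0, 0.1, 167.3]
wrist_force: [0.5, 0.1, 0.6]
opening: 0.0857
grasp_force: 0.0
```

>>> send_rows:
  moves: [0.2, 0.5, 1, 0, 0, 0, -1, 0.4, 1, 0, 0, 0, 0, -1, 0.4, 1, 0, 0, 0, 0, -1, 0.4, 1, 0, 0, 0, 0, -1, 0.4, 1, 0, 0, 0, 0, -1, 0.4, 1, 0, 0, 0, 0, -1, 0.4, 1, 0, 0, 0, 0, -1, 0.4, 1, 0, 0, 0, 0, -1]

```text
time: 36.22
ee_pos: [0.5951, -0.0951, 0.1464]
tcp_rot: [180.0, 0.1, 167.3]
wrist_force: [-0.5, 0.5, -0.3]
opening: 0.0851
grasp_force: 0.0
```

>>> send_rows:
  moves: [0.4, 1, 0, 0, 0, 0, -1, 0.4, 1, 0, 0, 0, 0, -1, 0.4, 1, 0, 0, 0, 0, -1, 0.4, 1, 0, 0, 0, 0, -1, 0.5, 0.7, 0, 0, 0, 0, -1, 0.4, 0, 0, 0, 0, 0, -1, 0, 0, 0, 0, 0, 0, -1, 0, 0, 0, 0, 0, 0, -1]

```text
time: 37.22
ee_pos: [0.657, 0.0207, 0.1462]
tcp_rot: [180.0, 0.0, 167.3]
wrist_force: [-0.6, -0.0, 0.1]
opening: 0.0855
grasp_force: 0.0
```

```bash
python3 - <<'E'
from m import *
o=bot.get_obs();print(o["ee_pos"],o["tcp_rot"],o["wrist_force"])
w=bot.camera("wrist");save(w,"w8")
print([(round(x["p"],2),np.round(x["pixel"]).tolist(),wat(w,x["pixel"],.005)[:2].round(4).tolist()) for x in bot.landmark_of("wrist","cap")[:2]])
s=bot.camera("side");c=bot.camera("top");save(s,"s8")
for n,C in(("top",c),("side",s)): print(n,[(round(x["p"],2),at(C,x["pixel"],.02)[:2].round(4).tolist()) for x in bot.landmark_of(n,"hub")[:2]])
o=np.zeros((400,800,3),np.uint8)
o[:,:400]=cv2.resize(s["color"][115:175,350:410,::-1],(400,400),interpolation=2)
o[:,400:]=cv2.resize(c["color"][180:255,385:460,::-1],(400,400),interpolation=2);cv2.imwrite("pics/s8c.png",o)
E
```

```text
[0.65702708 0.0207437  0.14615428] [1.79972407e+02 3.30013346e-02 1.67270520e+02] [-0.64628571 -0.00613502  0.08747442]
[(0.79, [528.0, 237.0], [0.795, 0.2799]), (0.22, [65.0, 134.0], [0.5226, -0.2804])]
top [(0.9, [0.52, -0.2788])]
side [(0.58, [0.5198, -0.2738])]
```

View pics/s8c.png

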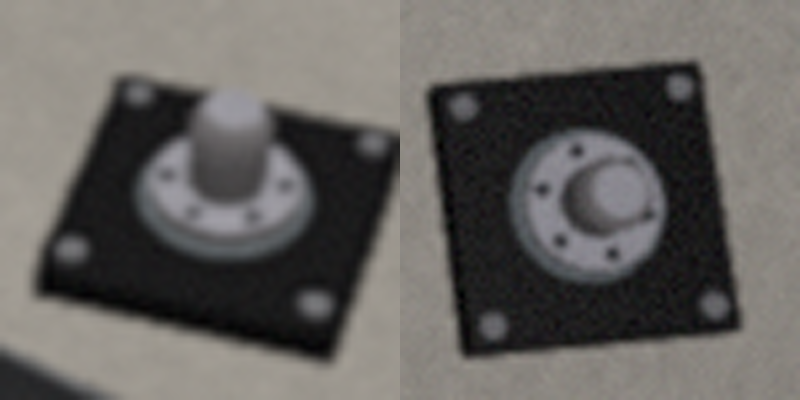

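The hub sits flat and centred on the fixture in both views. Now the blue cap.

>>> send_rows:
  moves: [-0.4, 0.07, 0, 0, 0, 0, -1, 0, 0, -1, 0, 0, 0, -1, 0, 0, -1, 0, 0, 0, -1, 0, 0, -1, 0, 0, 0, -1, 0, 0, -1, 0, 0, 0, -1, 0, 0, -1, 0, 0, 0, -1, 0, 0, -0.45, 0, 0, 0, -1, 0, 0, 0, 0, 0, 0, -1]

```text
time: 38.52
ee_pos: [0.6466, 0.0233, 0.0096]
tcp_rot: [180.0, -0.0, 167.3]
wrist_force: [-0.7, -0.9, 0.2]
opening: 0.0854
grasp_force: 0.0
```

>>> send_rows:
  squeeze: 40
  moves: [0, 0, 0, 0, 0, 0, 1, 0, 0, 0, 0, 0, 0, 1, 0, 0, 0, 0, 0, 0, 1, 0, 0, 0, 0, 0, 0, 1, 0, 0, 0, 0, 0, 0, 1]

```text
time: 39.15
ee_pos: [0.6479, 0.0233, 0.0112]
tcp_rot: [179.9, 0.1, 167.3]
wrist_force: [-1.3, -0.1, 6.6]
opening: 0.0438
grasp_force: 40.8
```

>>> send_rows:
  moves: [0, 0, 0.4, 0, 0, 0, 1, 0, 0, 1, 0, 0, 0, 1, 0, 0, 1, 0, 0, 0, 1, 0, 0, 1, 0, 0, 0, 1, 0, 0, 1, 0, 0, 0, 1, 0, 0, 0.8, 0, 0, 0, 1, -0.2, -0.5, 0, 0, 0, 0, 1, -0.4, -1, 0, 0, 0, 0, 1]

```text
time: 40.15
ee_pos: [0.6317, -0.0146, 0.1389]
tcp_rot: [180.0, -0.0, 167.4]
wrist_force: [-0.1, -0.8, -2.5]
opening: 0.0445
grasp_force: 41.1
```

>>> send_rows:
  moves: [-0.4, -1, 0, 0, 0, 0, 1, -0.4, -1, 0, 0, 0, 0, 1, -0.4, -1, 0, 0, 0, 0, 1, -0.4, -1, 0, 0, 0, 0, 1, -0.4, -1, 0, 0, 0, 0, 1, -0.4, -1, 0, 0, 0, 0, 1, -0.4, -1, 0, 0, 0, 0, 1, -0.4, -1, 0, 0, 0, 0, 1]

```text
time: 41.15
ee_pos: [0.5508, -0.2155, 0.1387]
tcp_rot: [180.0, -0.0, 167.3]
wrist_force: [0.8, -0.4, -1.7]
opening: 0.0444
grasp_force: 41.1
```

>>> send_rows:
  moves: [-0.45, -1, 0, 0, 0, 0, 1, -0.45, -0.8, 0, 0, 0, 0, 1, 0, 0, 0, 0, 0, 0, 1, 0, 0, 0, 0, 0, 0, 1]

```text
time: 41.65
ee_pos: [0.5294, -0.2591, 0.1393]
tcp_rot: [179.9, 0.0, 167.3]
wrist_force: [-0.1, -1.2, -1.9]
opening: 0.0444
grasp_force: 41.1
```

>>> send_rows:
  moves: [-0.2, -0.5, 0, 0, 0, 0, 1, -0.19, -0.48, 0, 0, 0, 0, 1, 0, 0, -0.6, 0, 0, 0, 1, 0, 0, -0.8, 0, 0, 0, 1, 0, 0, -0.6, 0, 0, 0, 1, 0, 0, -0.2, 0, 0, 0, 1, 0, 0, 0, 0, 0, 0, 1]

```text
time: 42.52
ee_pos: [0.52, -0.2836, 0.0847]
tcp_rot: [180.0, 0.0, 167.3]
wrist_force: [-0.1, 0.2, -1.4]
opening: 0.044
grasp_force: 41.2
```

>>> send_rows:
  moves: [0, 0, -0.2, 0, 0, 0, 1, 0, 0, -0.2, 0, 0, 0, 1, 0, 0, -0.2, 0, 0, 0, 1, 0, 0, 0, 0, 0, 0, 1]

```text
time: 43.02
ee_pos: [0.5198, -0.2836, 0.0694]
tcp_rot: [179.9, 0.0, 167.3]
wrist_force: [-0.3, -0.0, -1.5]
opening: 0.0444
grasp_force: 41.2
```

>>> send_rows:
  moves: [0, 0, -0.2, 0, 0, 0, 1, 0, 0, -0.2, 0, 0, 0, 1, 0, 0, -0.2, 0, 0, 0, 1, 0, 0, 0, 0, 0, 0, 1]

```text
time: 43.52
ee_pos: [0.5197, -0.2836, 0.0543]
tcp_rot: [179.9, -0.0, 167.3]
wrist_force: [0.5, 0.4, -1.3]
opening: 0.0444
grasp_force: 41.2
```

>>> send_rows:
  moves: [0, 0, -0.2, 0, 0, 0, 1, 0, 0, -0.2, 0, 0, 0, 1, 0, 0, -0.2, 0, 0, 0, 1, 0, 0, -0.1, 0, 0, 0, 1, 0, 0, 0, 0, 0, 0, 1]

```text
time: 44.15
ee_pos: [0.5199, -0.2836, 0.0372]
tcp_rot: [180.0, 0.0, 167.3]
wrist_force: [0.9, 0.4, -1.5]
opening: 0.0442
grasp_force: 41.2
```

>>> send_rows:
  moves: [0, 0, -0.1, 0, 0, 0, 1, 0, 0, -0.06, 0, 0, 0, 1, 0, 0, -0.06, 0, 0, 0, 1, 0, 0, 0, 0, 0, 0, 1]

```text
time: 44.65
ee_pos: [0.5202, -0.2838, 0.0341]
tcp_rot: [180.0, 0.1, 167.3]
wrist_force: [-6.3, 3.4, 13.8]
opening: 0.0445
grasp_force: 42.6
```

>>> send_rows:
  moves: [0, 0, 0, 0, 0, 0, -1, 0, 0, 0, 0, 0, 0, -1, 0, 0, 0.2, 0, 0, 0, -1, 0, 0, 0.8, 0, 0, 0, -1, 0, 0, 1, 0, 0, 0, -1, 0, 0, 1, 0, 0, 0, -1, 0, 0, 1, 0, 0, 0, -1, 0, 0.4, 1, 0, 0, 0, -1]

```text
time: 45.65
ee_pos: [0.5199, -0.274, 0.1578]
tcp_rot: [180.0, 0.1, 167.3]
wrist_force: [0.2, -0.4, 0.5]
opening: 0.0856
grasp_force: 0.0
```

>>> send_rows:
  moves: [0, 1, 0.8, 0, 0, 0, -1, 0, 1, 0, 0, 0, 0, -1, 0, 1, 0, 0, 0, 0, -1, 0, 1, 0, 0, 0, 0, -1, 0, 1, 0, 0, 0, 0, -1, 0, 1, 0, 0, 0, 0, -1, 0, 1, 0, 0, 0, 0, -1, 0, 1, 0, 0, 0, 0, -1]

```text
time: 46.65
ee_pos: [0.52, -0.0729, 0.1772]
tcp_rot: [180.0, 0.1, 167.3]
wrist_force: [0.0, -1.5, -0.5]
opening: 0.0856
grasp_force: 0.0
```

```bash
python3 - <<'E'
from m import *
o=bot.get_obs();print(o["ee_pos"])
s=bot.camera("side");c=bot.camera("top")
o=np.zeros((400,800,3),np.uint8)
o[:,:400]=cv2.resize(s["color"][110:170,350:410,::-1],(400,400),interpolation=2)
o[:,400:]=cv2.resize(c["color"][180:255,385:460,::-1],(400,400),interpolation=2);cv2.imwrite("pics/s9c.png",o)
for k,mx in(("red",.116),("yellow",.116)):
    for n,C in(("top",c),("side",s)):
        for m_,ce,st in blobs(C["color"],k): print(n,k,ce.round(1),st,at(C,ce,mx if n=="top" else .108)[:2].round(4))
E
```

```text
[ 0.51998848 -0.07291755  0.17719954]
top red [194.4 116.8] [184 106  24  25 300] [0.7625 0.2585]
top red [315.1 212.6] [313 206   5  13  44] [ 0.5258 -0.0198]
top red [194.2 239.9] [185 231  19  19 291] [0.4723 0.2508]
side red [344.2 198.6] [325 183  39  32 671] [0.5206 0.0198]
side red [184.7 270.3] [173 257  27  29 404] [0.7518 0.3253]
side red [323.2 287.1] [313 277  21  21 329] [0.474  0.2518]
top yellow [288.2 200.5] [269 185  38  32 893] [0.5552 0.0405]
top yellow [142.5 248.6] [133 239  20  20 300] [0.4564 0.3643]
side yellow [318.4 226.7] [297 209  43  37 831] [0.5431 0.1172]
side yellow [307.3 340. ] [296 328  23  26 463] [0.4576 0.3651]
```

View pics/s9c.png

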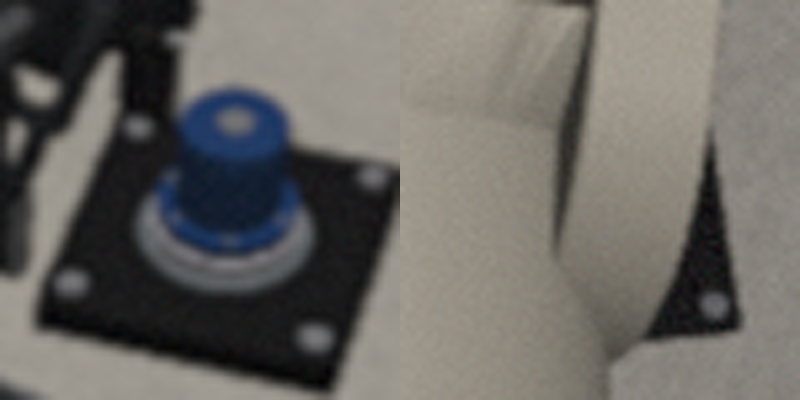

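The blue cap is seated flush on the hub's flange, centred. Next, red jar back.

>>> send_rows:
  moves: [-0.14, 1, 0, 0, 0, 0, -1, -0.14, 1, 0, 0, 0, 0, -1, -0.14, 1, 0, 0, 0, 0, -1, -0.14, 1, 0, 0, 0, 0, -1, -0.14, 1, 0, 0, 0, 0, -1, -0.14, 1, 0, 0, 0, 0, -1, -0.14, 1, 0, 0, 0, 0, -1, -0.14, 1, 0, 0, 0, 0, -1]

```text
time: 47.75
ee_pos: [0.4921, 0.1265, 0.1771]
tcp_rot: [180.0, 0.1, 167.3]
wrist_force: [0.2, 0.0, -0.1]
opening: 0.0855
grasp_force: 0.0
```

>>> send_rows:
  moves: [-0.14, 1, 0, 0, 0, 0, -1, -0.14, 1, 0, 0, 0, 0, -1, -0.14, 1, 0, 0, 0, 0, -1, -0.14, 1, 0, 0, 0, 0, -1, -0.2, 1, 0, 0, 0, 0, -1, 0, 0, 0, 0, 0, 0, -1, 0, 0, 0, 0, 0, 0, -1]

```text
time: 48.62
ee_pos: [0.4733, 0.2506, 0.177]
tcp_rot: [180.0, 0.1, 167.3]
wrist_force: [-0.1, -0.8, -0.3]
opening: 0.0854
grasp_force: 0.0
```

>>> send_rows:
  moves: [0, 0.08, -1, 0, 0, 0, -1, 0, 0, -1, 0, 0, 0, -1, 0, 0, -1, 0, 0, 0, -1, 0, 0, -0.9, 0, 0, 0, -1, 0, 0, 0, 0, 0, 0, -1]

```text
time: 49.25
ee_pos: [0.4724, 0.2519, 0.078]
tcp_rot: [-179.9, -0.1, 167.3]
wrist_force: [-0.1, 0.1, 1.3]
opening: 0.0858
grasp_force: 0.0
```

>>> send_rows:
  squeeze: 40
  moves: [0, 0, 0, 0, 0, 0, 1, 0, 0, 0, 0, 0, 0, 1, 0, 0, 0, 0, 0, 0, 1, 0, 0, 0, 0, 0, 0, 1, 0, 0, 0, 0, 0, 0, 1]

```text
time: 49.88
ee_pos: [0.4736, 0.2534, 0.0808]
tcp_rot: [179.9, 0.2, 167.3]
wrist_force: [-0.7, -1.8, 4.5]
opening: 0.04
grasp_force: 40.0
```

>>> send_rows:
  moves: [0, 0, 0.3, 0, 0, 0, 1, 0, 0, 0.8, 0, 0, 0, 1, 0, 0, 1, 0, 0, 0, 1, 0, 0, 1, 0, 0, 0, 1, 0, -0.3, 1, 0, 0, 0, 1, 0.15, -0.8, 0.3, 0, 0, 0, 1, 0.25, -1, 0, 0, 0, 0, 1, 0.25, -1, 0, 0, 0, 0, 1]

```text
time: 50.88
ee_pos: [0.4893, 0.1741, 0.1887]
tcp_rot: [-180.0, 0.0, 167.3]
wrist_force: [0.4, -0.2, -1.8]
opening: 0.0396
grasp_force: 40.9
```

>>> send_rows:
  moves: [0.25, -1, 0, 0, 0, 0, 1, 0.25, -1, 0, 0, 0, 0, 1, 0.25, -1, 0, 0, 0, 0, 1, 0.25, -1, 0, 0, 0, 0, 1, 0.25, -1, 0, 0, 0, 0, 1, 0.25, -1, 0, 0, 0, 0, 1, 0.25, -1, 0, 0, 0, 0, 1, 0.25, -1, 0, 0, 0, 0, 1]

```text
time: 51.88
ee_pos: [0.5389, -0.026, 0.1886]
tcp_rot: [180.0, -0.0, 167.3]
wrist_force: [1.0, 0.5, -2.5]
opening: 0.04
grasp_force: 40.9
```

>>> send_rows:
  moves: [0.25, -1, 0, 0, 0, 0, 1, 0.15, -0.6, 0, 0, 0, 0, 1, 0, 0, 0, 0, 0, 0, 1, 0, 0, 0, 0, 0, 0, 1]

```text
time: 52.38
ee_pos: [0.549, -0.0638, 0.1893]
tcp_rot: [180.0, 0.0, 167.3]
wrist_force: [-0.4, -0.7, -1.9]
opening: 0.0396
grasp_force: 40.9
```

>>> send_rows:
  moves: [0.04, -0.04, -1, 0, 0, 0, 1, 0, 0, -1, 0, 0, 0, 1, 0, 0, -1, 0, 0, 0, 1, 0, 0, -0.7, 0, 0, 0, 1, 0, 0, -0.3, 0, 0, 0, 1, 0, 0, -0.08, 0, 0, 0, 1, 0, 0, 0, 0, 0, 0, 1]

```text
time: 53.25
ee_pos: [0.5506, -0.0652, 0.0882]
tcp_rot: [180.0, 0.1, 167.3]
wrist_force: [0.1, 0.2, -2.7]
opening: 0.04
grasp_force: 40.9
```

>>> send_rows:
  moves: [0, 0, -0.04, 0, 0, 0, 1, 0, 0, 0, 0, 0, 0, 1]

```text
time: 53.5
ee_pos: [0.5504, -0.0653, 0.0868]
tcp_rot: [180.0, 0.1, 167.3]
wrist_force: [-0.7, 0.1, -3.1]
opening: 0.0398
grasp_force: 40.9
```

>>> send_rows:
  moves: [0, 0, -0.06, 0, 0, 0, 1, 0, 0, 0, 0, 0, 0, 1]

```text
time: 53.75
ee_pos: [0.5507, -0.0654, 0.0858]
tcp_rot: [180.0, 0.1, 167.3]
wrist_force: [-1.1, -1.5, 4.1]
opening: 0.0397
grasp_force: 41.5
```

>>> send_rows:
  moves: [0, 0, 0, 0, 0, 0, -1, 0, 0, 0, 0, 0, 0, -1, 0, 0, 0.1, 0, 0, 0, -1, 0, 0, 0.8, 0, 0, 0, -1, 0, 0, 1, 0, 0, 0, -1, 0, 0, 1, 0, 0, 0, -1, 0, 0.4, 1, 0, 0, 0, -1, -0.2, 1, 0, 0, 0, 0, -1]

```text
time: 54.75
ee_pos: [0.5462, -0.0305, 0.1846]
tcp_rot: [179.9, 0.2, 167.2]
wrist_force: [0.4, 0.1, -1.4]
opening: 0.0854
grasp_force: 0.0
```

>>> send_rows:
  moves: [-0.22, 1, 0, 0, 0, 0, -1, -0.22, 1, 0, 0, 0, 0, -1, -0.22, 1, 0, 0, 0, 0, -1, -0.22, 1, 0, 0, 0, 0, -1, -0.22, 1, 0, 0, 0, 0, -1, -0.22, 1, 0, 0, 0, 0, -1, -0.22, 1, 0, 0, 0, 0, -1, -0.22, 1, 0, 0, 0, 0, -1]

```text
time: 55.75
ee_pos: [0.501, 0.1706, 0.1826]
tcp_rot: [180.0, 0.1, 167.3]
wrist_force: [0.9, 0.3, -0.2]
opening: 0.0855
grasp_force: 0.0
```

>>> send_rows:
  moves: [-0.22, 1, 0, 0, 0, 0, -1, -0.22, 1, 0, 0, 0, 0, -1, -0.22, 1, 0, 0, 0, 0, -1, -0.22, 1, 0, 0, 0, 0, -1, -0.22, 1, 0, 0, 0, 0, -1, -0.22, 1, 0, 0, 0, 0, -1, -0.22, 1, 0, 0, 0, 0, -1, -0.2, 0.8, 0, 0, 0, 0, -1]

```text
time: 56.75
ee_pos: [0.4574, 0.3658, 0.1824]
tcp_rot: [180.0, 0.0, 167.3]
wrist_force: [1.7, -1.1, 0.4]
opening: 0.0858
grasp_force: 0.0
```

>>> send_rows:
  moves: [0, 0, 0, 0, 0, 0, -1, 0, 0, 0, 0, 0, 0, -1]

```text
time: 57.0
ee_pos: [0.4578, 0.3644, 0.1824]
tcp_rot: [180.0, 0.1, 167.3]
wrist_force: [-0.9, 0.8, 0.7]
opening: 0.0853
grasp_force: 0.0
```

Descend from 0.182 to 0.079 and grip.

>>> send_rows:
  moves: [0, 0, -1, 0, 0, 0, -1, 0, 0, -1, 0, 0, 0, -1, 0, 0, -1, 0, 0, 0, -1, 0, 0, -1, 0, 0, 0, -1, 0, 0, -0.15, 0, 0, 0, -1, 0, 0, 0, 0, 0, 0, -1]

```text
time: 57.75
ee_pos: [0.4581, 0.3645, 0.0794]
tcp_rot: [179.9, 0.1, 167.3]
wrist_force: [-0.8, 0.2, 0.3]
opening: 0.086
grasp_force: 0.0
```

>>> send_rows:
  squeeze: 40
  moves: [0, 0, 0, 0, 0, 0, 1, 0, 0, 0, 0, 0, 0, 1, 0, 0, 0, 0, 0, 0, 1, 0, 0, 0, 0, 0, 0, 1, 0, 0, 0, 0, 0, 0, 1]

```text
time: 58.38
ee_pos: [0.4581, 0.3652, 0.0796]
tcp_rot: [179.9, 0.1, 167.3]
wrist_force: [-0.4, 0.1, 6.3]
opening: 0.0398
grasp_force: 40.1
```

```bash
python3 - <<'E'
from m import *
o=bot.get_obs();print(o["ee_pos"])
s=bot.camera("side");c=bot.camera("top")
for n,C in(("top",c),("side",s)):
    for k in("red","yellow"):
        for m_,ce,st in blobs(C["color"],k): print(n,k,ce.round(1),st,at(C,ce,.121 if n=="top" else .113)[:2].round(4))
E
```

```text
[0.45812105 0.36516575 0.07961158]
top red [194.4 116.9] [184 106  24  25 308] [0.7601 0.2569]
top red [335.9 201.6] [327 192  19  20 283] [ 0.5487 -0.0673]
top red [318.6 207.9] [313 194  15  27 188] [ 0.5355 -0.0277]
top red [345.3 215.5] [334 199  18  26 115] [ 0.5166 -0.0872]
top yellow [288.8 200.4] [269 185  40  32 914] [0.5545 0.0389]
side red [184.8 270.5] [173 257  27  29 413] [0.7486 0.3277]
side yellow [311.4 341.1] [304 328  15  27 286] [0.4487 0.3661]
```

>>> send_rows:
  moves: [0, 0, 0.3, 0, 0, 0, 1, 0, 0, 0.8, 0, 0, 0, 1, 0, 0, 1, 0, 0, 0, 1, 0, 0, 1, 0, 0, 0, 1, 0, -0.3, 1, 0, 0, 0, 1, 0.3, -0.8, 0.3, 0, 0, 0, 1, 0.38, -1, 0, 0, 0, 0, 1, 0.38, -1, 0, 0, 0, 0, 1]

```text
time: 59.48
ee_pos: [0.4845, 0.2855, 0.1877]
tcp_rot: [-180.0, 0.0, 167.3]
wrist_force: [0.4, 0.5, -2.2]
opening: 0.0402
grasp_force: 40.9
```

>>> send_rows:
  moves: [0.38, -1, 0, 0, 0, 0, 1, 0.38, -1, 0, 0, 0, 0, 1, 0.38, -1, 0, 0, 0, 0, 1, 0.38, -1, 0, 0, 0, 0, 1, 0.38, -1, 0, 0, 0, 0, 1, 0.38, -1, 0, 0, 0, 0, 1, 0.38, -1, 0, 0, 0, 0, 1, 0.38, -1, 0, 0, 0, 0, 1]

```text
time: 60.48
ee_pos: [0.5601, 0.0852, 0.1876]
tcp_rot: [-180.0, -0.0, 167.3]
wrist_force: [-0.0, -0.5, -2.3]
opening: 0.0403
grasp_force: 40.9
```

>>> send_rows:
  moves: [0.38, -1, 0, 0, 0, 0, 1, 0.22, -0.7, 0, 0, 0, 0, 1, 0, 0, 0, 0, 0, 0, 1, 0, 0, 0, 0, 0, 0, 1]

```text
time: 60.98
ee_pos: [0.575, 0.0449, 0.1884]
tcp_rot: [180.0, 0.0, 167.3]
wrist_force: [-0.4, 1.0, -2.7]
opening: 0.0396
grasp_force: 40.9
```

>>> send_rows:
  moves: [0, 0, -1, 0, 0, 0, 1, 0, 0, -1, 0, 0, 0, 1, 0, 0, -1, 0, 0, 0, 1, 0, 0, -0.7, 0, 0, 0, 1, 0, 0, -0.25, 0, 0, 0, 1, 0, 0, -0.1, 0, 0, 0, 1, 0, 0, 0, 0, 0, 0, 1]

```text
time: 61.85
ee_pos: [0.5756, 0.0449, 0.0881]
tcp_rot: [179.9, 0.1, 167.3]
wrist_force: [0.3, 0.3, -2.1]
opening: 0.0403
grasp_force: 40.9
```

>>> send_rows:
  moves: [0, 0, -0.06, 0, 0, 0, 1, 0, 0, 0, 0, 0, 0, 1]

```text
time: 62.1
ee_pos: [0.5754, 0.0448, 0.0862]
tcp_rot: [180.0, 0.1, 167.3]
wrist_force: [-0.1, -0.9, -1.6]
opening: 0.0401
grasp_force: 40.9
```

>>> send_rows:
  moves: [0, 0, -0.05, 0, 0, 0, 1, 0, 0, 0, 0, 0, 0, 1]

```text
time: 62.35
ee_pos: [0.5753, 0.0448, 0.0847]
tcp_rot: [180.0, 0.1, 167.3]
wrist_force: [-1.3, 0.7, -1.5]
opening: 0.0403
grasp_force: 41.0
```

>>> send_rows:
  moves: [0, 0, -0.04, 0, 0, 0, 1, 0, 0, 0, 0, 0, 0, 1]

```text
time: 62.6
ee_pos: [0.5757, 0.0449, 0.0847]
tcp_rot: [179.9, 0.1, 167.3]
wrist_force: [-0.5, 0.0, 4.7]
opening: 0.0403
grasp_force: 41.6
```

Contact; release, lift and retreat toward the mat side, then check.

>>> send_rows:
  moves: [0, 0, 0, 0, 0, 0, -1, 0, 0, 0, 0, 0, 0, -1, 0, 0, 0.1, 0, 0, 0, -1, 0, 0, 0.8, 0, 0, 0, -1, 0, 0, 1, 0, 0, 0, -1, 0, 0, 1, 0, 0, 0, -1, 0, 0, 1, 0, 0, 0, -1, 0, 0, 0.6, 0, 0, 0, -1]

```text
time: 63.6
ee_pos: [0.5755, 0.0448, 0.1975]
tcp_rot: [179.9, 0.1, 167.3]
wrist_force: [0.6, -1.1, -0.6]
opening: 0.0854
grasp_force: 0.0
```

>>> send_rows:
  moves: [-0.3, 1, 0, 0, 0, 0, -1, -0.3, 1, 0, 0, 0, 0, -1, -0.3, 1, 0, 0, 0, 0, -1, -0.3, 1, 0, 0, 0, 0, -1, -0.3, 1, 0, 0, 0, 0, -1, -0.3, 1, 0, 0, 0, 0, -1, -0.3, 1, 0, 0, 0, 0, -1, 0, 0, 0, 0, 0, 0, -1]

```text
time: 64.6
ee_pos: [0.5222, 0.221, 0.1958]
tcp_rot: [180.0, 0.0, 167.4]
wrist_force: [0.2, -0.6, 0.3]
opening: 0.0853
grasp_force: 0.0
```

```bash
python3 - <<'E'
from m import *
s=bot.camera("side");c=bot.camera("top");save(c,"t9")
for k in("red","yellow"):
    for m_,ce,st in blobs(c["color"],k): print(k,ce.round(1),st,at(c,ce,.121)[:2].round(4))
print([at(c,x["pixel"],0)[:2].round(4) for x in bot.landmark_of("top","beaker")[:1]])
cv2.imwrite("pics/t9c.png",cv2.resize(c["color"][150:290,260:460,::-1],(800,560),interpolation=2))
E
```

```text
red [194.4 116.9] [184 106  24  25 311] [0.7602 0.2569]
red [335.7 201.8] [327 193  19  19 282] [ 0.5483 -0.0669]
red [318.5 208. ] [313 194  15  27 189] [ 0.5354 -0.0277]
red [345.5 215.2] [335 199  17  26 113] [ 0.5171 -0.0877]
yellow [273.8 202.5] [269 185  13  27 110] [0.5507 0.0729]
yellow [286.2 192.8] [277 184  19  19 275] [0.5722 0.0444]
yellow [302. 204.] [291 190  18  27 192] [0.5455 0.0093]
[array([0.4059, 0.0429])]
```

View pics/t9c.png

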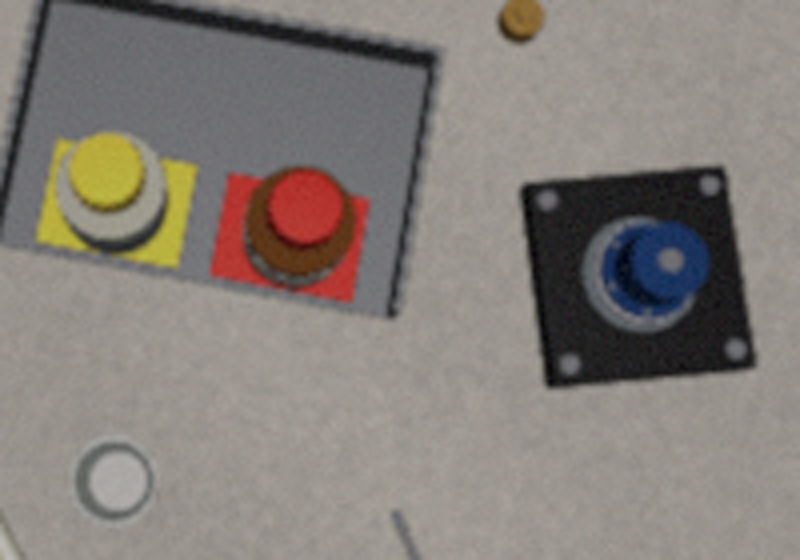

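Both jars stand centred on their own coasters: yellow cap at (286,193), red at (336,202). The stack is complete on the fixture and the beaker hasn't moved.

```bash
python3 -c "
from workcell import bot
print(bot.job_done())"
```

```text
the job is handed in; nothing more can be done
None
```

The job is handed in at about 65 s: hub and blue cap seated on the fixture, both jars upright on their own coasters and the beaker unmoved; the first grip on the yellow jar slipped and pressed its cap with about 35 N, but the jar stayed put.

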